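# Hold the regulator bonnet over its bolts while the diaphragm goes in

## Task

Help me rebuild this gas regulator: take its bonnet by the brass cap out of the green crate, carry it over the tins without disturbing them, and hold it level about 10 mm above the tips of the bolts of the lower half in the vice, every hole straight above its bolt and the black breather stub on the same side as the brass outlet. Never let it touch the lower half or the vice, and finish while still holding it there, steady and in the fingers alone, so that I can slip the new diaphragm in underneath.

Things in the scene. Friction and masses are not known exactly. Their poses are not given: they have to be found in the camera images.
- bonnet: Bonnet (upper half) of a gas regulator: grey aluminium casting, 0.35 to 0.7 kg, standing upright, flange down, on the crate's floor. Origin: centre of its flat underside; z up, x towards its black breather stub. Round flange 123 mm across, 7 mm thick, with six ears reaching 79 mm from the axis; dome up to 42 mm; tower 32 mm across up to 70 mm; brass hexagonal cap on top, 100 mm in all.
- cap (a point): Centre of the brass hexagonal cap on the bonnet's axis, 88 mm above its underside: where to grip, tool pointing down. The cap spans 70 to 100 mm above the underside, 38 mm across flats; its three pairs of flats face 0, 60 and 120 degrees from the bonnet's x.
- breather (a point): Outer end of the bonnet's black breather stub (tube 22 mm across), on +x, 70 mm from the axis and 23 mm above the underside. It must end up on the side of the regulator's outlet.
- hole_left (a point): Centre, at the underside, of the bonnet's hole on its +y side: the left one when looking along the breather stub. The six ears each have a 12 mm hole on a circle of 68 mm radius, at 30, 90 (this one), 150, 210, 270 and 330 degrees from the bonnet's x.
- hole_right (a point): The same for the hole on the bonnet's -y side (270 degrees), 68 mm from the axis.
- regulator: Lower half of the regulator, clamped in a blue machine vice bolted to the bench: one immovable thing, in a new place each time, left or right. Origin: on the bench below the centre of the round open case; z up, x towards the brass outlet. Case and ears have the bonnet's outline, top face 97 mm up. The vice reaches 115 mm out on +y (screw, bar), 90 mm on -y, and is below 60 mm.
- outlet (a point): End of the regulator's brass outlet (union nut 42 mm across and spigot), on +x, 124 mm from the centre and 44 mm above the bench. The other port, the inlet on -x, ends in a red plug 94 mm out.
- bolt_left (a point): Tip of the bolt on the regulator's +y side, which belongs under hole_left. Six 8 mm bolts stand up from the case on a circle of 68 mm radius at 30, 90 (this one), 150, 210, 270 and 330 degrees from the regulator's x; all tips are 118 mm above the bench.
- bolt_right (a point): The same for the bolt on the regulator's -y side (270 degrees), which belongs under hole_right.
- crate: Green plastic crate, 300 mm (x) by 220 mm (y), 90 mm tall, open on top, walls and floor 5 mm, immovable, on the other side of the bench from the regulator. Origin: centre of its underside, on the bench. Holds only the bonnet.
- closed_tin: Closed round tin with a red label, 66 mm across, 135 mm tall, loose, one of three things in a row between crate and regulator. Origin: centre of its underside. Leave it alone.
- open_tin: Open grey steel tin, 74 mm across, 105 mm tall, loose, in the same row. Origin: centre of its underside. Leave it alone.
- tub: Yellow open plastic tub, 75 mm square, 95 mm tall, loose, in the same row. Origin: centre of its underside. Leave it alone.

How it is judged (in metres and radians):
On the way:
1. the bonnet is lifted clear of the crate, its underside above the crate's rim (z of bonnet in the frame of crate above 0.095 m and contact force between bonnet and crate below 0.1 N and contact force between bonnet and the fingers above 2 N), for 0.1 s.
At the end, for the whole second after the job is handed in: The fingers hold the bonnet still and level (within 0.08 rad) over the lower half, its underside 3 to 20 mm above the bolt tips, the left and right holes each within 6 mm of straight above their own bolts (so the breather stub is on the outlet's side), and the bonnet touches nothing but the fingers (horizontal distance between hole_left and bolt_left below 0.006 m and horizontal distance between hole_right and bolt_right below 0.006 m and z of hole_left in the frame of bolt_left between 0.003 and 0.02 m and z of hole_right in the frame of bolt_right between 0.003 and 0.02 m and angle between bonnet's own z axis and vertical below 0.08 rad and linear speed of bonnet below 0.01 m/s and angular speed of bonnet below 0.1 rad/s and contact force between bonnet and the fingers above 2 N and contact force between bonnet and regulator below 0.1 N and contact force between bonnet and crate below 0.1 N and contact force between bonnet and closed_tin below 0.1 N and contact force between bonnet and open_tin below 0.1 N and contact force between bonnet and tub below 0.1 N); the arm keeps its last pose, push and grip.
It fails at once if the bonnet touches the lower half or the vice (contact force between bonnet and regulator above 1 N).
It fails at once if one of the tins or the tub is knocked over or shifted by more than 15 mm (distance of any of closed_tin, open_tin, tub from where it was at the start of the episode above 0.015 m).
It also fails if it takes over 48 s, if anything falls off the work surface, if the arm or the gripper's body presses on something with over 40 N, if the wrist force passes 120 N, or if a joint passes its speed limit or range.

## Robot

A 6-joint arm with a two-finger parallel gripper is mounted at the origin on the work surface. World frame = base frame: x ahead of the robot, y to its left, z up, the work surface at z = 0. Lengths are in mm, angles in rad, forces in N, time in s.
With the tool pointing down it reaches from about 350 to 975 mm from the base axis. Payload 7.1 kg.
Tool frame: the origin (TCP) lies between the finger pads, 19 mm behind the fingertips; this is the grasp point; z points along the fingers, y is the line along which they close (so a half turn about z gives the same grasp; the last joint's range is limited). The gripper opens to 88 mm and grips with 3 to 60 N. Pads are 20 mm wide; open, the fingers measure 115 mm over their backs; the gripper's body (75 mm by 178 mm) begins 61 mm behind the grasp point.
Start: joints at [-1.295, 0.423, 1.63, -0, 1.089, -0.019], TCP at [181.611, -598.015, 241.375] pointing down, gripper open.
Joint ranges: [-3, 3], [-0.9, 2.11], [0.09, 2.58], [-1.31, 4.45], [0.11, 2.69], [-2.54, 2.54]. Speed limits (rad/s): [2.39, 2.39, 3.01, 3.14, 3.14, 3.14].

## Interface

Orientations are given as a rotation vector (axis times angle).
In Python, from workcell import ctrl gives the robot as it stands. The module is installed in compiled form; this text tells all that it offers.
- The arm moves only by the shell command python3 -m creep 'ROWS'. ROWS is JSON, a list of rows, each an object with "translation": the shift along the tool's x, y, z in mm, a list of three; "angular": the turn, a rotation vector about the tool's x, y, z in rad, a list of three; "jaw": the opening, from 0 (shut) to 1 (fully open). A call has exactly 8 rows; each row is the pose to reach, as a shift and turn from the pose commanded when the call began, along the tool's axes at that moment; what a row does not reach only later rows make up. A row lasts 1/8 s, in which the tool goes at most 62.5 mm and 10.7 degrees, less where a joint would pass 70% of its speed; a pose out of reach is approached as far as the arm can. A call with a gripper value outside its range is refused whole. The fingers move at their own pace and stop on an object; the grip force is fixed at half the most. Time passes only in rows, so rows that repeat a pose let the fingers close, or fill a call up. It gives the time, the measured TCP pose, the force, the opening and the grip force at its end, in the units of the state.
- ctrl.get_obs(): the state, without advancing time (a new reading comes with each control period).
- ctrl.get_image(name): name is "side" or "top" or "wrist"; returns the picture (480x640x3 uint8, red, green, blue); there is no depth.
- ctrl.camera_info(name): a dict with "camera_matrix" (3x3 intrinsics, pixels), "world_from_camera" (4x4, takes a point from camera to world coordinates). Camera axes: x right, y up, looking along -z (the intrinsics and any distortion apply to the point x, -y, -z); pixel columns grow to the right and rows downward; lengths in mm; the calibration is good to about 2 mm. The wrist camera is an equidistant fisheye: a pixel r from the principal point sees the ray r / f radians off the axis. A picture is of the moment at which its call begins: read the wrist's pose just before it. camera_info takes no time and is no camera call; for the wrist camera it gives the pose at the moment of the call.
- ctrl.close_job(): hands the job in; it is judged then, once.
Trained networks look in the newest picture that a camera, given by its name, has taken for a name from the list of things; names that differ only in an ending like _2 or _b are one class to them, and where a whole thing is asked for, a point or a joint stands for the part that bears it (a point fixed in the world has none). Each returns a list of dicts, best first, with "score" (0 to 1); they miss things now and then, are a little off and sometimes report something else, mostly with a low value. They report only what shows in the picture. A call takes as long as a camera call.
- ctrl.look_for(camera, label): "rect" ([left, top, right, bottom] in pixels, round what is visible of it).
The state is a dict: "t": time; "qpos": joint angles; "qvel": joint speeds; "joint_torque": joint torques, N m; "ee_pos": TCP position; "orientation": TCP orientation; "ft_force": force on the tool from outside, world axes, zero at the start; "moment": the same for the moment, N m; "width": finger opening in mm; "grasp_force": force on a finger pad.
Only numpy, scipy, OpenCV 4.12 (cv2) and the standard library are available. Lean on these libraries where they do the work, as an engineer would, in place of code of your own. Each camera call takes 0.05 s, during which the arm holds its last target. There are 200 camera calls.

## Working session

There is one attempt and no reset: what is moved stays moved. The work goes in short steps, Python scripts to look and compute and a shell command to move; the robot and the scene stay as the last step left them, time stands still between calls to the robot, and variables do not carry over. Pictures are saved under pics/ and viewed, at most 10 in all, crops included, and the job is handed in when it is done.

```bash
mkdir -p pics; cat > h.py <<'E'
import numpy as np, cv2
from scipy.spatial.transform import Rotation as R
from workcell import ctrl
def snap(cam,name=None):
    ci=ctrl.camera_info(cam); im=ctrl.get_image(cam)
    if name: cv2.imwrite(f'pics/{name}.png',im[:,:,::-1])
    return im,ci
def ray(ci,uv,fish=False):
    K=np.array(ci['camera_matrix']);T=np.array(ci['world_from_camera'])
    x=(uv[0]-K[0,2])/K[0,0];y=(uv[1]-K[1,2])/K[1,1]
    if fish:
        r=np.hypot(x,y);s=np.sin(r)/max(r,1e-9);d=np.array([x*s,-y*s,-np.cos(r)])
    else: d=np.array([x,-y,-1.])
    return T[:3,3],T[:3,:3]@d
def atz(ci,uv,z,fish=False):
    o,d=ray(ci,uv,fish);return o+d*(z-o[2])/d[2]
def proj(ci,p,fish=False):
    K=np.array(ci['camera_matrix']);T=np.array(ci['world_from_camera'])
    c=T[:3,:3].T@(np.asarray(p,float)-T[:3,3]);x,y,z=c[0],-c[1],-c[2]
    if fish:
        r=np.hypot(x,y);k=np.arctan2(r,z)/max(r,1e-9);x,y=x*k,y*k
    else:x,y=x/z,y/z
    return np.array([K[0,0]*x+K[0,2],K[1,1]*y+K[1,2]])
E
python3 - <<'E'
from h import *
for c in ['top','side']:
    im,ci=snap(c,c+'0'); print(c,np.round(ci['camera_matrix'],1).tolist(),np.round(ci['world_from_camera'],3).tolist(),[k for k in ci])
    for l in ['bonnet','cap','breather','hole_left','hole_right','regulator','outlet','bolt_left','bolt_right','crate','closed_tin','open_tin','tub']:
        print(l,[(np.round(d['rect']).tolist(),round(d['score'],2)) for d in ctrl.look_for(c,l)[:2]])
o=ctrl.get_obs();print(o['t'],o['ee_pos'],o['orientation'],R.from_rotvec(o['orientation']).as_matrix().round(3))
E
```

```text
top [[449.3, 0.0, 314.1], [0.0, 449.3, 238.0], [0.0, 0.0, 1.0]] [[0.006, 0.993, -0.114, 437.741], [-1.0, 0.002, -0.03, -20.66], [-0.029, 0.114, 0.993, 1112.928], [0.0, 0.0, 0.0, 1.0]] ['camera_matrix', 'world_from_camera']
bonnet [([403.0, 249.0, 465.0, 306.0], 0.65)]
cap [([404.0, 244.0, 461.0, 306.0], 0.59)]
breather [([400.0, 248.0, 464.0, 300.0], 0.76)]
hole_left [([405.0, 245.0, 463.0, 302.0], 0.89), ([384.0, 187.0, 507.0, 336.0], 0.51)]
hole_right [([401.0, 247.0, 460.0, 304.0], 0.65), ([309.0, 185.0, 345.0, 228.0], 0.44)]
regulator [([170.0, 230.0, 258.0, 316.0], 0.71)]
outlet [([170.0, 228.0, 260.0, 325.0], 0.66)]
bolt_left [([169.0, 233.0, 262.0, 326.0], 0.84)]
bolt_right [([172.0, 230.0, 265.0, 324.0], 0.74)]
crate [([386.0, 187.0, 507.0, 334.0], 0.67)]
closed_tin [([310.0, 289.0, 339.0, 320.0], 0.77)]
open_tin [([296.0, 228.0, 334.0, 264.0], 0.83), ([398.0, 244.0, 464.0, 307.0], 0.44)]
tub [([308.0, 188.0, 346.0, 226.0], 0.72), ([171.0, 230.0, 260.0, 322.0], 0.33)]
side [[514.9, 0.0, 328.6], [0.0, 514.9, 238.4], [0.0, 0.0, 1.0]] [[-0.937, 0.201, -0.286, 181.287], [-0.35, -
[... 310 characters left out ...]
 [([365.0, 190.0, 392.0, 214.0], 0.96)]
regulator [([255.0, 282.0, 362.0, 389.0], 0.88)]
outlet [([252.0, 284.0, 364.0, 395.0], 0.6), ([354.0, 187.0, 395.0, 213.0], 0.6)]
bolt_left [([252.0, 281.0, 364.0, 392.0], 0.77)]
bolt_right [([256.0, 283.0, 366.0, 396.0], 0.76)]
crate [([302.0, 168.0, 429.0, 250.0], 0.86), ([354.0, 189.0, 391.0, 215.0], 0.5)]
closed_tin [([360.0, 224.0, 395.0, 289.0], 0.64), ([356.0, 189.0, 395.0, 213.0], 0.19)]
open_tin [([305.0, 230.0, 336.0, 284.0], 0.71)]
tub [([266.0, 221.0, 305.0, 273.0], 0.6)]
1.4 [ 181.5933899  -598.00249144  241.38335053] [-3.10749710e+00 -4.61349344e-01  1.40563095e-05] [[ 0.957  0.291 -0.   ]
 [ 0.291 -0.957  0.   ]
 [-0.    -0.    -1.   ]]
```

```bash
python3 - <<'E'
from h import *
im=cv2.imread('pics/top0.png')
a=cv2.resize(im[225:315,390:480],None,fx=6.5,fy=6.5,interpolation=cv2.INTER_CUBIC)[:,:]
cv2.imwrite('pics/a.png',cv2.resize(im[175:345,150:520],None,fx=2.15,fy=2.15,interpolation=cv2.INTER_CUBIC))
b=cv2.resize(im[225:325,160:270],(585,532),interpolation=cv2.INTER_CUBIC)
cv2.imwrite('pics/b.png',a);cv2.imwrite('pics/c.png',b)
E
```

```text
(no output)
```

View pics/a.png

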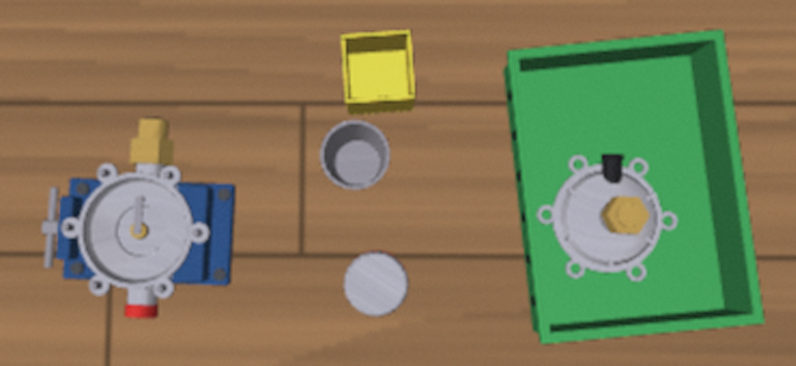

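View pics/b.png

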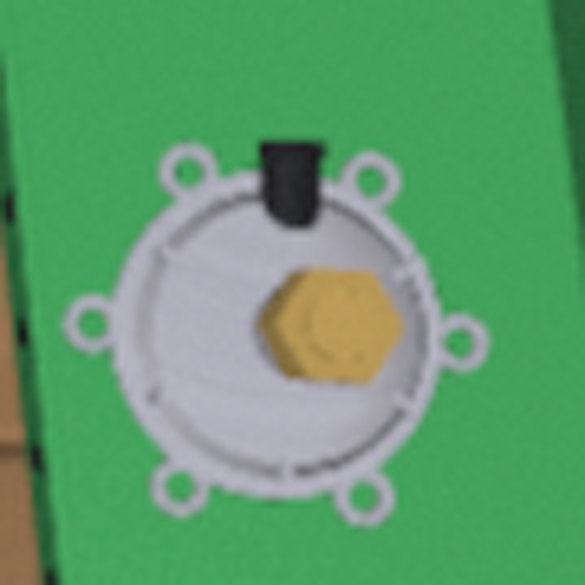

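View pics/c.png

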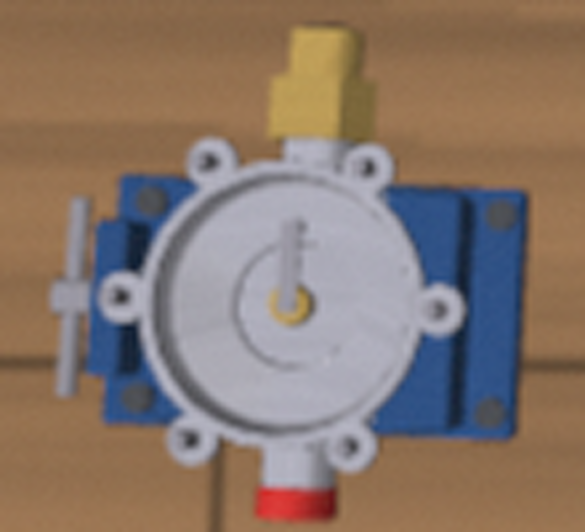

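```bash
cat >> h.py <<'E'
def fit(P,ang=(30,330,90,270,150,210)):
    # rigid 2D fit of measured ear centres to the model circle -> centre, yaw, rms, scale
    a=np.radians(ang);M=68*np.exp(1j*a);z=np.array([p[0]+1j*p[1] for p in P])
    s=np.vdot(M,z-z.mean())/np.vdot(M,M) if len(P)==6 else np.nan
    c=z.mean();r=np.abs(z-c-M*s/abs(s))
    return c.real,c.imag,np.degrees(np.angle(s)),abs(s),r.round(1)
E
python3 - <<'E'
from h import *
ci=ctrl.camera_info('top')
un=lambda p,f,o:((p[0]+.5)/f-.5+o[0],(p[1]+.5)/f-.5+o[1])
B=[un(p,6.5,(390,225)) for p in [(188,170),(371,181),(90,323),(463,343),(180,487),(365,499)]]
for z in (5,12):print('bonnet',z,fit([atz(ci,p,z) for p in B]))
print('cap',atz(ci,un((340,325),6.5,(390,225)),105))
G=[un(p,5.318,(160,225)) for p in [(212,161),(369,165),(121,296),(438,310),(190,440),(350,446)]]
for z in (97,118):print('reg',z,fit([atz(ci,p,z) for p in G]))
f=fit([atz(ci,p,97) for p in G]);print('outlet',atz(ci,un((325,30),5.318,(160,225)),44),'gland',atz(ci,un((288,303),5.318,(160,225)),97))
print('crate corners',[atz(ci,un(p,2.15,(150,175)),90).round() for p in [(507,52),(722,31),(762,322),(541,342)]])
for n,p,z in [('tub',(377,66),95),('open',(355,155),105),('closed',(375,284),135)]:print(n,atz(ci,un(p,2.15,(150,175)),z).round())
E
```

```text
bonnet 5 (np.float64(472.4552413757315), np.float64(-275.7499818176317), np.float64(-2.8122590710408297), np.float64(1.0139245041082352), array([1. , 0.3, 1.5, 1.5, 0.3, 1.1]))
bonnet 12 (np.float64(472.23591354151245), np.float64(-274.1382971280538), np.float64(-2.812259071040834), np.float64(1.007518425870456), array([0.6, 0.1, 1. , 1.1, 0.1, 0.6]))
cap [ 472.20752165 -274.4968521   105.        ]
reg 97 (np.float64(454.5470369103534), np.float64(240.409557833081), np.float64(-2.2002265696775534), np.float64(1.0061494819666879), array([0.5, 1.3, 0.5, 0.3, 0.8, 0.2]))
reg 118 (np.float64(454.19964422187707), np.float64(235.01305176506858), np.float64(-2.200226569677535), np.float64(0.9853516051897767), array([1.6, 0.4, 1. , 1.5, 0.7, 1.2]))
outlet [578.65588353 237.2812282   44.        ] gland [454.30162687 236.90981817  97.        ]
crate corners [array([ 646., -154.,   90.]), array([ 669., -383.,   90.]), array([ 363., -412.,   90.]), array([ 341., -185.,   90.])]
tub [630. -15.  95.]
open [533.   8. 105.]
closed [401. -14. 135.]
```

```bash
python3 -m creep '[{"translation":[46,-28,0],"angular":[0,0,-0.02],"jaw":1},{"translation":[93,-56,5],"angular":[0,0,-0.05],"jaw":1},{"translation":[140,-84,10],"angular":[0,0,-0.08],"jaw":1},{"translation":[190,-114,15],"angular":[0,0,-0.1],"jaw":1},{"translation":[240,-145,20],"angular":[0,0,-0.12],"jaw":1},{"translation":[290,-175,25],"angular":[0,0,-0.14],"jaw":1},{"translation":[335,-203,28],"angular":[0,0,-0.16],"jaw":1},{"translation":[372.4,-225.5,30],"angular":[0,0,-0.18],"jaw":1}]'
python3 - <<'E'
from h import *
o=ctrl.get_obs();print(o['t'],o['ee_pos'],R.from_rotvec(o['orientation']).as_matrix().round(3).tolist(),o['qpos'])
im,ci=snap('wrist','w1');print(np.round(ci['camera_matrix'],1).tolist(),np.round(ci['world_from_camera'],3).tolist())
for l in ['cap','hole_left','hole_right','breather','bonnet']:
    print(l,[(np.round(d['rect']).tolist(),round(d['score'],2)) for d in ctrl.look_for('wrist',l)[:2]])
E
```

```text
t: 2.4
ee_pos: [473.6, -272.3, 211.4]
orientation: [3.053, 0.741, 0.0]
ft_force: [0.2, 0.3, 0.8]
width: 87.6
grasp_force: 0.0
2.4 [ 473.63790905 -272.33605108  211.39431111] [[0.889, 0.459, 0.0], [0.459, -0.889, -0.0], [0.0, 0.0, -1.0]] [-5.43664351e-01  3.46957332e-01  1.82903880e+00  1.29254518e-04
  9.65385866e-01  5.50732256e-01]
[[371.6, 0.0, 318.8], [0.0, 371.6, 227.5], [0.0, 0.0, 1.0]] [[0.459, 0.848, 0.264, 547.381], [-0.888, 0.438, 0.137, -235.526], [0.0, -0.298, 0.955, 354.758], [0.0, 0.0, 0.0, 1.0]]
cap [([249.0, 121.0, 392.0, 277.0], 0.79)]
hole_left [([246.0, 121.0, 393.0, 281.0], 0.73)]
hole_right [([245.0, 121.0, 394.0, 280.0], 0.55)]
breather [([248.0, 119.0, 391.0, 281.0], 0.94)]
bonnet [([246.0, 119.0, 394.0, 280.0], 0.57)]
```

View pics/w1.png

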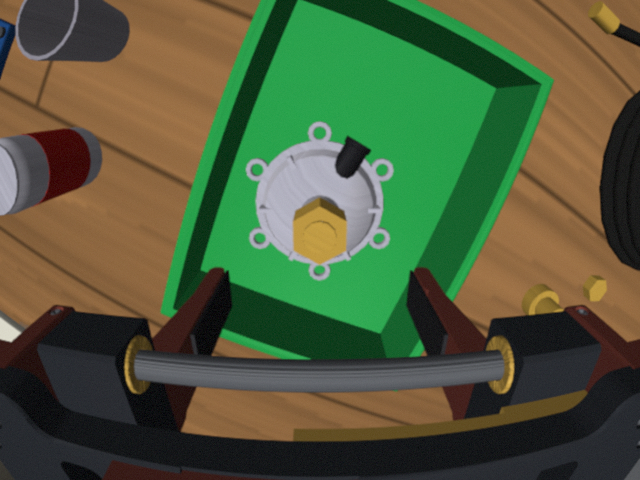

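```bash
python3 - <<'E'
from h import *
ci=ctrl.camera_info('wrist')
P=[(319,131.5),(384,170),(257.5,169),(379,238),(259.5,238),(319,271)]
for z in (5,8,12):print(z,fit([atz(ci,p,z,True) for p in P]))
print('cap top',atz(ci,(321,236),105,True))
E
```

```text
5 (np.float64(469.8395057856677), np.float64(-277.9213826628801), np.float64(-3.112361717742871), np.float64(1.0253395829910594), array([2.4, 2.5, 1. , 0.9, 1.6, 2.4]))
8 (np.float64(470.490887274739), np.float64(-277.5788909386094), np.float64(-3.1123617177428744), np.float64(1.0165439053199352), array([1.9, 2. , 0.5, 0.4, 1. , 1.8]))
12 (np.float64(471.3593959268338), np.float64(-277.1222353062485), np.float64(-3.1123617177428637), np.float64(1.00481633509177), array([1.3, 1.3, 0.5, 0.6, 0.2, 1. ]))
cap top [ 471.44612703 -277.90072832  105.        ]
```

```bash
python3 -m creep '[{"translation":[-1.3,1.6,20],"angular":[0,0,0],"jaw":1},{"translation":[-1.3,1.6,40],"angular":[0,0,0],"jaw":1},{"translation":[-1.3,1.6,60],"angular":[0,0,0],"jaw":1},{"translation":[-1.3,1.6,80],"angular":[0,0,0],"jaw":1},{"translation":[-1.3,1.6,100],"angular":[0,0,0],"jaw":1},{"translation":[-1.3,1.6,112],"angular":[0,0,0],"jaw":1},{"translation":[-1.3,1.6,118],"angular":[0,0,0],"jaw":1},{"translation":[-1.3,1.6,118],"angular":[0,0,0],"jaw":1}]'
python3 - <<'E'
from h import *
o=ctrl.get_obs();print(o['t'],o['ee_pos'],o['ft_force'],o['grasp_force'])
im,ci=snap('wrist','w2')
E
```

```text
t: 3.7
ee_pos: [471.8, -276.4, 93.4]
orientation: [-3.054, -0.738, 0.0]
ft_force: [0.5, -0.2, 0.6]
width: 87.9
grasp_force: 0.0
3.7 [ 471.83783204 -276.37342885   93.37214053] [ 0.51285439 -0.18108895  0.60480953] 0.0
```

View pics/w2.png

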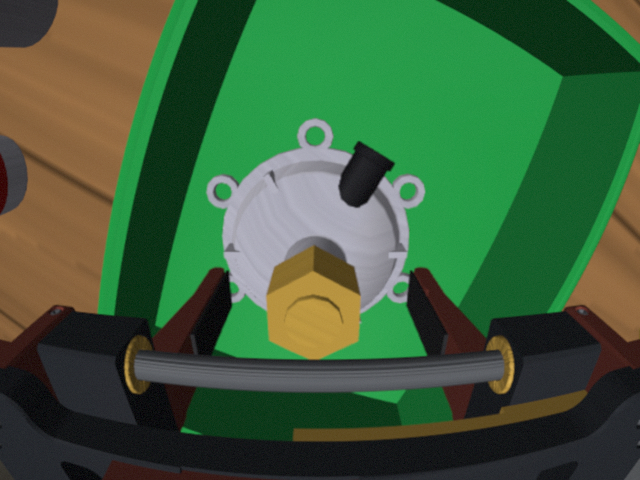

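```bash
python3 -m creep '[{"translation":[0,0,0],"angular":[0,0,0],"jaw":0.6},{"translation":[0,0,0],"angular":[0,0,0],"jaw":0.3},{"translation":[0,0,0],"angular":[0,0,0],"jaw":0},{"translation":[0,0,0],"angular":[0,0,0],"jaw":0},{"translation":[0,0,0],"angular":[0,0,0],"jaw":0},{"translation":[0,0,0],"angular":[0,0,0],"jaw":0},{"translation":[0,0,0],"angular":[0,0,0],"jaw":0},{"translation":[0,0,0],"angular":[0,0,0],"jaw":0}]'
```

```text
t: 4.75
ee_pos: [471.6, -275.6, 93.3]
orientation: [-3.052, -0.738, 0.001]
ft_force: [-1.1, 4.4, 4.6]
width: 38.0
grasp_force: 30.0
```

```bash
python3 -m creep '[{"translation":[0,0,-4],"angular":[0,0,0],"jaw":0},{"translation":[0,0,-20],"angular":[0,0,0],"jaw":0},{"translation":[0,0,-45],"angular":[0,0,0],"jaw":0},{"translation":[0,0,-80],"angular":[0,0,0],"jaw":0},{"translation":[0,0,-115],"angular":[0,0,0],"jaw":0},{"translation":[0,0,-145],"angular":[0,0,0],"jaw":0},{"translation":[0,0,-160],"angular":[0,0,0],"jaw":0},{"translation":[0,0,-165],"angular":[0,0,0],"jaw":0}]'
python3 - <<'E'
from h import *
o=ctrl.get_obs();print(o['t'],o['ee_pos'],o['ft_force'],o['moment'],o['grasp_force'])
im,ci=snap('wrist','w3');snap('side','s3')
np.save('w3ci.npy',ci,allow_pickle=True)
E
```

```text
t: 5.75
ee_pos: [472.2, -276.3, 259.3]
orientation: [3.052, 0.739, 0.002]
ft_force: [0.6, 0.7, -4.8]
width: 38.2
grasp_force: 30.0
5.75 [ 472.16755034 -276.26157696  259.30454579] [ 0.64334281  0.73138546 -4.81183439] [-0.07679717 -0.02004855 -0.03500809] 29.99530351618887
```

View pics/w3.png

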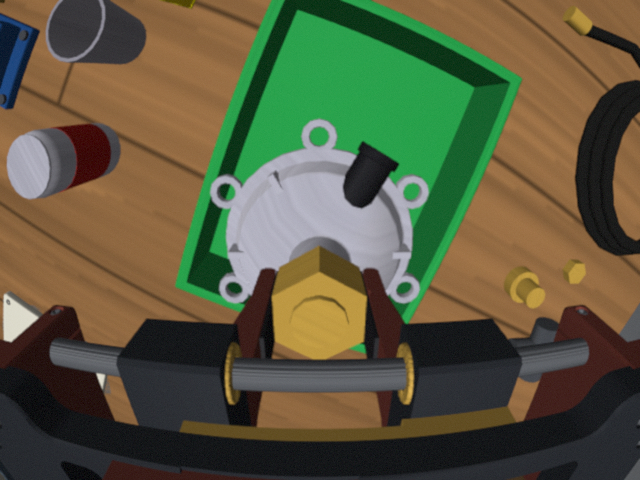

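```bash
python3 -m creep '[{"translation":[2,-5,0],"angular":[0,0,0],"jaw":0},{"translation":[8,-20,0],"angular":[0,0,0],"jaw":0},{"translation":[17,-43,0],"angular":[0,0,0],"jaw":0},{"translation":[28,-70,0],"angular":[0,0,0],"jaw":0},{"translation":[40,-100,0],"angular":[0,0,0],"jaw":0},{"translation":[52,-130,0],"angular":[0,0,0],"jaw":0},{"translation":[64,-160,0],"angular":[0,0,0],"jaw":0},{"translation":[76,-190,0],"angular":[0,0,0],"jaw":0}]' && python3 -m creep '[{"translation":[12,-30,0],"angular":[0,0,0],"jaw":0},{"translation":[24,-60,0],"angular":[0,0,0],"jaw":0},{"translation":[34,-86,0],"angular":[0,0,0],"jaw":0},{"translation":[42,-106,0],"angular":[0,0,0],"jaw":0},{"translation":[47,-118,0],"angular":[0,0,0],"jaw":0},{"translation":[50,-123,0],"angular":[0,0,0],"jaw":0},{"translation":[50,-123,0],"angular":[0,0,0],"jaw":0},{"translation":[50,-123,0],"angular":[0,0,0],"jaw":0}]'
python3 - <<'E'
from h import *
from scipy.optimize import least_squares
cw=np.load('w3ci.npy',allow_pickle=True).item()
P=np.array([(319,134),(413,192),(226,191),(404,288),(235,287)]);a=np.radians([30,330,90,270,150])
for zh in (178,):
    m=lambda x:np.array([proj(cw,(x[0]+68*np.cos(t+x[2]),x[1]+68*np.sin(t+x[2]),x[3]),True) for t in a])
    s=least_squares(lambda x:(m(x)-P).ravel(),[472,-276,0,178]);print(s.x,np.degrees(s.x[2]),s.cost)
o=ctrl.get_obs();print(o['t'],o['ee_pos'],R.from_rotvec(o['orientation']).as_matrix().round(4).tolist(),o['qpos'].round(3))
im,ci=snap('wrist','w4');np.save('w4ci.npy',ci,allow_pickle=True)
E
```

```text
t: 6.85
ee_pos: [451.8, -70.4, 257.9]
orientation: [-3.053, -0.739, 0.001]
ft_force: [0.5, 0.6, -3.8]
width: 38.2
grasp_force: 30.0
t: 7.85
ee_pos: [441.0, 59.5, 258.3]
orientation: [3.054, 0.738, -0.0]
ft_force: [-0.3, 0.7, -3.2]
width: 38.0
grasp_force: 30.0
[ 4.74914024e+02 -2.76643107e+02 -5.08828781e-02  1.76440950e+02] -2.9153741646323845 2.6963174466108555
7.85 [441.0159976   59.45951094 258.30030782] [[0.8897, 0.4566, -0.0001], [0.4566, -0.8897, -0.0002], [-0.0002, 0.0001, -1.0]] [ 0.107  0.131  1.995 -0.     1.016  1.204]
```

View pics/w4.png

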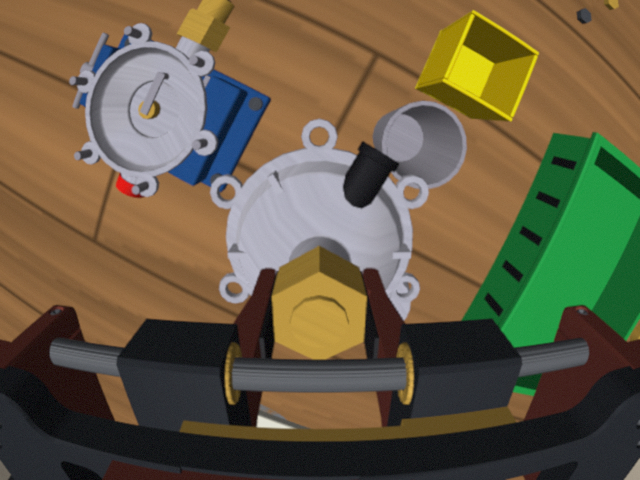

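```bash
python3 - <<'E'
import cv2
im=cv2.imread('pics/w4.png');cv2.imwrite('pics/d.png',cv2.resize(im[10:210,60:230],None,fx=3,fy=3,interpolation=cv2.INTER_CUBIC))
E
```

```text
(no output)
```

View pics/d.png

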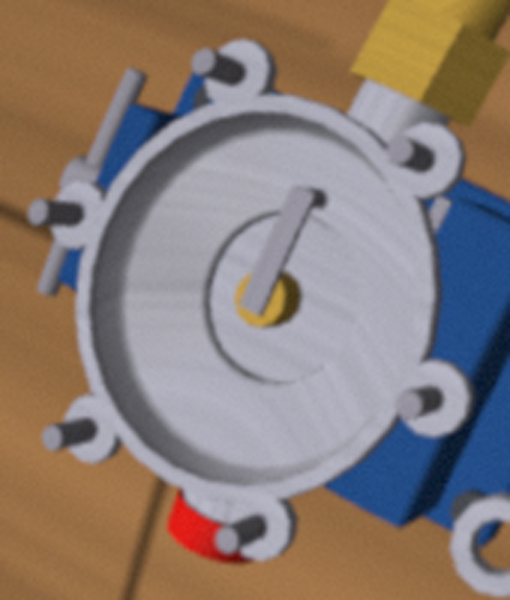

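```bash
cat >> h.py <<'E'
from scipy.optimize import least_squares
def fitp(ci,P,deg,x0,fish=True,z=None):
    a=np.radians(deg);P=np.asarray(P,float)
    zz=lambda x:z if z is not None else x[3]
    m=lambda x:np.array([proj(ci,(x[0]+68*np.cos(t+x[2]),x[1]+68*np.sin(t+x[2]),zz(x)),fish) for t in a])
    s=least_squares(lambda x:(m(x)-P).ravel(),x0[:3] if z is not None else x0)
    print(s.x.round(2),'yaw',np.degrees(s.x[2]).round(2),'res px',np.abs(s.fun).max().round(2));return s.x
E
python3 - <<'E'
from h import *
ci=np.load('w4ci.npy',allow_pickle=True).item()
D=[(204,61),(402,148),(39,212),(408,404),(53,437),(229,539)]
P=[((x+.5)/3-.5+60,(y+.5)/3-.5+10) for x,y in D];dg=[30,330,90,270,150,210]
print('bolts');fitp(ci,P,dg,[454,238,0,118]);fitp(ci,P,dg,[454,238,0],z=118)
E=[(242,72),(431,158),(75,213),(435,398),(90,430),(262,525)]
P=[((x+.5)/3-.5+60,(y+.5)/3-.5+10) for x,y in E]
print('ears');fitp(ci,P,dg,[454,238,0],z=97)
H=[(319,134),(413,192),(226,191),(404,288),(235,287)]
print('bonnet');fitp(ci,H,[30,330,90,270,150],[441,60,0],z=258.3-93.3+12)
t=ctrl.camera_info('top')
G=[((x+.5)/5.318-.5+160,(y+.5)/5.318-.5+225) for x,y in [(212,161),(369,165),(121,296),(438,310),(190,440),(350,446)]]
print('top ears');fitp(t,G,dg,[454,238,0],False,97);fitp(t,G,dg,[454,238,0],False,107)
E
```

```text
bolts
[ 4.5522e+02  2.4085e+02 -3.0000e-02  1.1726e+02] yaw -2.0 res px 0.65
[ 4.5536e+02  2.4051e+02 -3.0000e-02] yaw -2.0 res px 0.79
ears
[ 4.5569e+02  2.3984e+02 -4.0000e-02] yaw -2.16 res px 1.38
bonnet
[ 4.4398e+02  5.9320e+01 -5.0000e-02] yaw -2.93 res px 1.58
top ears
[ 4.5454e+02  2.4041e+02 -4.0000e-02] yaw -2.2 res px 0.56
[ 4.5438e+02  2.3785e+02 -4.0000e-02] yaw -2.2 res px 0.35
```

```bash
python3 -m creep '[{"translation":[5,-8,0],"angular":[0,0,0],"jaw":0},{"translation":[18,-30,0],"angular":[0,0,-0.004],"jaw":0},{"translation":[35,-58,0],"angular":[0,0,-0.008],"jaw":0},{"translation":[53,-88,0],"angular":[0,0,-0.01],"jaw":0},{"translation":[70,-117,0],"angular":[0,0,-0.012],"jaw":0},{"translation":[83,-138,0],"angular":[0,0,-0.014],"jaw":0},{"translation":[90,-150,0],"angular":[0,0,-0.014],"jaw":0},{"translation":[93.1,-154.5,0],"angular":[0,0,-0.014],"jaw":0}]' && python3 -m creep '[{"translation":[0,0,2],"angular":[0,0,0],"jaw":0},{"translation":[0,0,7],"angular":[0,0,0],"jaw":0},{"translation":[0,0,13],"angular":[0,0,0],"jaw":0},{"translation":[0,0,18],"angular":[0,0,0],"jaw":0},{"translation":[0,0,22],"angular":[0,0,0],"jaw":0},{"translation":[0,0,24],"angular":[0,0,0],"jaw":0},{"translation":[0,0,24],"angular":[0,0,0],"jaw":0},{"translation":[0,0,24],"angular":[0,0,0],"jaw":0}]'
python3 - <<'E'
from h import *
o=ctrl.get_obs();print(o['t'],o['ee_pos'],R.from_rotvec(o['orientation']).as_matrix().round(4).tolist(),o['ft_force'])
im,ci=snap('wrist','w5');np.save('w5ci.npy',ci,allow_pickle=True)
s,si=snap('side','s5')
b=im[:,:,::-1]
A=cv2.resize(b[110:320,205:435],None,fx=3.4,fy=2.85,interpolation=cv2.INTER_CUBIC);cv2.imwrite('pics/e.png',cv2.resize(b[110:310,205:435],None,fx=3,fy=3,interpolation=cv2.INTER_CUBIC))
E
```

```text
t: 8.9
ee_pos: [453.1, 240.4, 258.2]
orientation: [3.048, 0.761, -0.001]
ft_force: [-0.2, -0.6, -4.5]
width: 38.0
grasp_force: 30.0
t: 9.9
ee_pos: [453.3, 240.0, 234.5]
orientation: [-3.048, -0.76, -0.001]
ft_force: [0.3, 0.4, -3.9]
width: 38.0
grasp_force: 30.0
9.9 [453.2562519  239.97247042 234.52252878] [[0.8829, 0.4696, 0.0003], [0.4696, -0.8829, 0.0002], [0.0003, 0.0, -1.0]] [ 0.31099178  0.44670245 -3.90480174]
```

View pics/e.png

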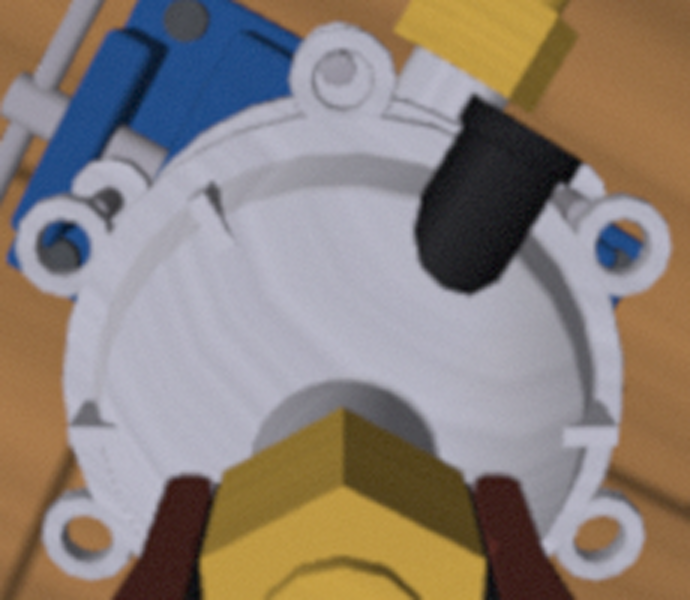

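```bash
python3 - <<'E'
from h import *
ci=np.load('w5ci.npy',allow_pickle=True).item()
u=lambda p:((p[0]+.5)/3-.5+205,(p[1]+.5)/3-.5+110)
H=[u(p) for p in [(341,76),(627,246),(56,245),(599,538),(87,536)]]
x=fitp(ci,H,[30,330,90,270,150],[453,240,0],z=234.5-93.3+12);fitp(ci,H,[30,330,90,270,150],[453,240,0,153])
b=atz(ci,u((339,67)),118,True);t=np.radians(30-2.1);print('bolt30',b,'-> reg centre',b[:2]-68*np.array([np.cos(t),np.sin(t)]))
t+=0; h=atz(ci,u((341,76)),153.2,True);print('hole30',h,'hole-bolt',(h-b)[:2])
E
```

```text
[ 4.5570e+02  2.4011e+02 -3.0000e-02] yaw -1.96 res px 1.77
[ 4.5596e+02  2.4025e+02 -3.0000e-02  1.5440e+02] yaw -1.96 res px 1.28
bolt30 [515.72626545 272.8524725  118.        ] -> reg centre [455.6302026  241.03324513]
hole30 [515.77002527 272.29669829 153.2       ] hole-bolt [ 0.04375982 -0.55577421]
```

```bash
python3 -m creep '[{"translation":[0,0,2],"angular":[0,0,0],"jaw":0},{"translation":[0,0,5],"angular":[0,0,0],"jaw":0},{"translation":[0,0,9],"angular":[0,0,0],"jaw":0},{"translation":[0,0,13],"angular":[0,0,0],"jaw":0},{"translation":[0,0,16],"angular":[0,0,0],"jaw":0},{"translation":[0,0,17.5],"angular":[0,0,0],"jaw":0},{"translation":[0,0,17.5],"angular":[0,0,0],"jaw":0},{"translation":[0,0,17.5],"angular":[0,0,0],"jaw":0}]' && python3 -m creep '[{"translation":[0,0,0],"angular":[0,0,0],"jaw":0},{"translation":[0,0,0],"angular":[0,0,0],"jaw":0},{"translation":[0,0,0],"angular":[0,0,0],"jaw":0},{"translation":[0,0,0],"angular":[0,0,0],"jaw":0},{"translation":[0,0,0],"angular":[0,0,0],"jaw":0},{"translation":[0,0,0],"angular":[0,0,0],"jaw":0},{"translation":[0,0,0],"angular":[0,0,0],"jaw":0},{"translation":[0,0,0],"angular":[0,0,0],"jaw":0}]'
python3 - <<'E'
from h import *
s,si=snap('side','s6');b=s[:,:,::-1]
cv2.imwrite('pics/f.png',cv2.resize(b[230:410,220:400],None,fx=3.2,fy=3.2,interpolation=cv2.INTER_CUBIC))
o=ctrl.get_obs();print(o['t'],o['ee_pos'],abs(o['qvel']).max(),o['moment'])
E
```

```text
t: 11.0
ee_pos: [453.2, 239.9, 217.0]
orientation: [-3.048, -0.76, -0.0]
ft_force: [0.1, -0.5, -4.2]
width: 37.8
grasp_force: 30.0
t: 12.0
ee_pos: [453.1, 239.9, 216.9]
orientation: [-3.048, -0.76, 0.0]
ft_force: [-0.4, -0.3, -3.9]
width: 37.7
grasp_force: 30.0
12.05 [453.15687572 239.88729382 216.89075169] 0.0022682408974206325 [0.016093   0.05030687 0.03777014]
```

View pics/f.png

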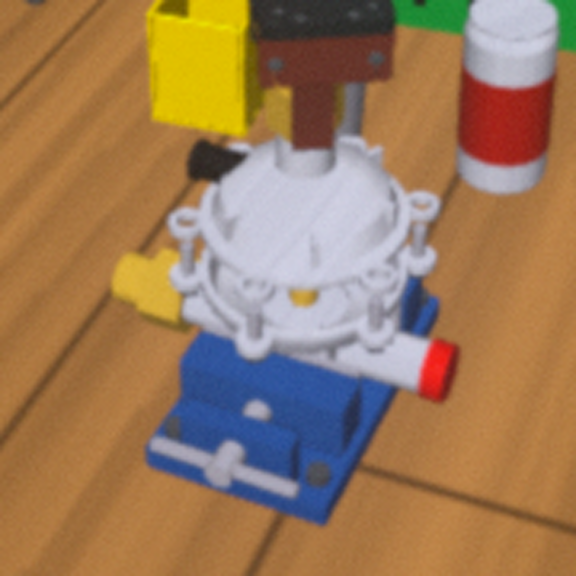

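The side view shows the bonnet level, with each ear over its own bolt (for example the ear at 187,222 over the bolt at 187,260). The breather (215,160) is on the brass outlet's side (150,290).

```bash
python3 -c "from workcell import ctrl; print(ctrl.close_job())"
```

```text
the job is handed in; nothing more can be done
None
```

I handed the job in with the bonnet held level about 10 mm above the bolt tips, holes within about 1 mm of their bolts and the breather on the outlet side; hand-in returned no verdict.

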